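# Click the signing pens back onto their clip rail in size order

### The arm

A 6-joint arm with a two-finger parallel gripper is mounted at the origin on the work surface. World frame = base frame: x ahead of the robot, y to its left, z up, the work surface at z = 0. Lengths are in mm, angles in rad, forces in N, time in s.
With the tool pointing down it reaches from about 225 to 725 mm from the base axis. Payload 3.1 kg.
Tool frame: the origin (TCP) lies at the very end of the fingers, on their centre line; the grasp point (between the pads) lies 19 mm behind it; z points along the fingers, y is the line along which they close (so a half turn about z gives the same grasp; the last joint's range is limited). The gripper opens to 85 mm and grips with 20 to 120 N. Pads are 22 mm wide; open, the fingers measure 114 mm over their backs; the gripper's body (76 mm by 85 mm) begins 54 mm behind the grasp point. The pads swing forward as they close: fully open they stand 13 mm farther back than shut.
Start: joints at [-1.336, 0.048, 0.099, 1.622, 0, 1.443], TCP at [186.304, -490.824, 231.312] pointing down, gripper open.
Joint ranges: [-2.91, 2.91], [-0.99, 1.94], [-1.21, 1.42], [-2.12, 2.29], [-1.49, 1.47], [-3.14, 3.14]. Speed limits (rad/s): [2.79, 2.79, 3.14, 3.14, 3.14, 3.14].

### API

Orientations are given as a unit quaternion [w, x, y, z].
In Python, from rig import ctrl gives the robot as it stands.
- The arm moves only by the shell command python3 -m jog 'ROWS' [OPENING] [FORCE]. ROWS is JSON, one flat list of numbers, 4 for each row, row after row: the shift along the tool's x, y, z in units of 200 mm (1.0 is 200 mm), then the turn about the tool's z in units of 30 degrees (1.0 is 30 degrees). A call has 1 to 12 rows; each row is the pose to reach, as a shift and turn from the pose commanded when the call began, along the tool's axes at that moment; what a row does not reach only later rows make up. A row lasts 1/12 s, in which the tool goes at most 41.7 mm and 7.16 degrees, less where a joint would pass 70% of its speed; a pose out of reach is approached as far as the arm can. A call with a number of a shift or a turn outside -1 to 1 is refused whole. A call with a gripper value outside its range is refused whole. OPENING is the opening, from 0 (shut) to 1 (fully open), set as the call begins (- or left out, the last holds). The fingers move at their own pace and stop on an object; FORCE is the grip in N (left out, the last holds). Time passes only in rows, so rows that repeat a pose let the fingers close. It gives the time, the measured TCP pose, the force, the opening and the grip force at its end, in the units of the state.
- ctrl.sense(): the state, without advancing time (a new reading comes with each control period).
- ctrl.read_camera(name): name is "scene" or "top" or "wrist"; returns a dict with "color" (480x640x3 uint8, red, green, blue), "K" (3x3 intrinsics, pixels), "k1" (the pictures are not rectified: a ray, as slopes to the right and down, at radius r is drawn at 1 + k1 r^2 times it, then the intrinsics apply), "rvec" (rotation vector, rad) and "tvec" (3), from world to camera coordinates, as OpenCV has them. Camera axes: x right, y down, z forward; pixel columns grow to the right and rows downward; lengths in mm; the calibration is good to about 2 mm. A picture is of the moment at which its call begins. There is no depth.
- ctrl.hand_in(): hands the job in; it is judged then, once.
Trained networks look in a picture, given as the dict that the camera call returned (one of the last four; its "shot" number tells which), for a name from the list of things; names that differ only in an ending like _2 or _b are one class to them, and where a whole thing is asked for, a point or a joint stands for the part that bears it (a point fixed in the world has none). Each returns a list of dicts, best first, with "p" (0 to 1); they miss things now and then, are a little off and sometimes report something else, mostly with a low value. They report only what shows in the picture. A call takes as long as a camera call. They do not tell look-alikes from the thing itself.
- ctrl.regions_of(query, picture): "pixels" (480x640 bool, what is visible of it).
- ctrl.place_of(query, picture): "xyz" ([x, y, z] in mm, in world coordinates, good to about 4 mm: a listed point, or the origin of a listed thing).
The state is a dict: "time_s": time; "q": joint angles; "qvel": joint speeds; "joint_torque": joint torques, N m; "ee_pos": TCP position; "eef_rot": TCP orientation; "contact_force": force on the tool from outside, world axes, zero at the start; "torque": the same for the moment, N m; "opening": opening from 0.0 (shut) to 1.0 (fully open); "grasp_force": force on a finger pad.
Only numpy, scipy, OpenCV 4.12 (cv2) and the standard library are available. Lean on these libraries where they do the work, as an engineer would, in place of code of your own. Each camera call takes 0.05 s, during which the arm holds its last target. There are 200 camera calls.

### The job

Put the three black pens back on the clip rail in size order, longest in the pair of clips next to the tall end plate and shortest at the far end, doing them one after another from the longest to the shortest. Lay each pen across the mouths of its two clips, centred on the rail, let go of it there, and then press it down with the fingers until it clicks fully home. Leave everything else on the table where it is.

Things in the scene. Friction and masses are not known exactly. Their poses are not given: they have to be found in the camera images.
- rail: Fixed aluminium clip rail: base plate 100 (x) by 266 (y) by 6 mm; origin mid underside, on the table; y along the row of clips, x the way the pens lie. Three like stations at y = -65, 0, +65 mm, each with two steel spring clips at x = +30 and -30 mm (12 mm long, 26 mm across, tops 40 mm above the table); a pen bridges both, and between them 48 mm is free for fingers down to the base plate.
- mouth_mid (a point): Middle station, mid-way between its two clips, 41 mm above the table: where the centre of a pen lies once laid in the mouths (it centres itself sideways within about 5 mm). Pressed down at its middle with about 12 N (9 to 16) it snaps in, often one end a little before the other, 11 mm lower: centre at 30 mm, top at 37 mm above the table. Under 5 N does not push it in.
- mouth_plus (a point): The same point of the station at y = +65 mm of the rail.
- mouth_minus (a point): The same point of the station at y = -65 mm of the rail.
- post_base (a point): Tall aluminium end plate with a rounded top, standing at one end of the rail (y = +125 or -125 mm, x = 0; it changes from start to start), 90 mm (x) by 8 mm, 48 mm high. The point is the centre of its foot, 6 mm above the table. The other end has only a stub 24 mm (x) by 8 mm, 8 mm high. The stations lie 60, 125 and 190 mm from this point.
- pad: Fixed light grey felt pad on the table, 210 by 280 mm, 3 mm thick, origin at the middle of its underside. The pens start on it, side by side along its y in any order, about 90 mm apart, roughly along its x.
- pen_long_center (a point): The longest pen: 170 mm long, 14 mm thick, round black barrel with eight-sided ends so that it does not roll, a thin steel seam line off the middle, about 22 g. Starts lying level on the felt pad. The point is its centre, 7 mm above what it lies on; x is its length. Either end may point either way on the rail.
- pen_mid_center (a point): The middle-sized pen: 145 mm long, 14 mm thick, round black barrel with eight-sided ends so that it does not roll, a thin steel seam line off the middle, about 22 g. Starts lying level on the felt pad. The point is its centre, 7 mm above what it lies on; x is its length. Either end may point either way on the rail.
- pen_short_center (a point): The shortest pen: 120 mm long, 14 mm thick, round black barrel with eight-sided ends so that it does not roll, a thin steel seam line off the middle, about 22 g. Starts lying level on the felt pad. The point is its centre, 7 mm above what it lies on; x is its length. Either end may point either way on the rail.
- tea: Tea bottle standing on the table, 66 mm in diameter, 200 mm tall, origin under its centre. Not to be moved.
- inkpad: Round black ink pad, 62 mm in diameter, 18 mm high, origin under its centre. Not to be moved.
- eraser: White eraser, 43 by 18 by 12 mm, origin under its centre. Not to be moved.
- stapler: Stapler, 120 mm long (x), 30 mm wide, 47 mm high, origin under its centre. Not to be moved.
- sealcase: Small dark wooden seal case, 75 by 26 by 22 mm, origin under its centre. Not to be moved.
- glue: Small glue bottle standing upright, 28 mm in diameter, 85 mm tall, origin under its centre. Not to be moved.
Mind the look-alikes: they are no part of the job. Leave any purple look-alike of the part that bears pen_long_center alone. What is shaped like the part that bears pen_short_center but blue is not meant.

How it is judged (in metres and radians):
On the way, in this order (a step that is already met when the one before it is completed fails the run):
1. the longest pen lies, let go, in the mouths of the first (next to the tall end plate) pair of clips, not yet pressed in (z of pen_long_center in the frame of rail between 0.0365 and 0.0455 m and x of pen_long_center in the frame of rail between -0.018 and 0.018 m and angle between the x axis of pen_long_center and the x axis of rail, either way round below 0.12 rad and horizontal distance between pen_long_center and post_base between 0.05 and 0.07 m and contact force between the fingers and pen_long below 0.1 N), for 0.1 s.
2. the longest pen is pressed home in the first (next to the tall end plate) pair of clips (z of pen_long_center in the frame of rail between 0.027 and 0.033 m and x of pen_long_center in the frame of rail between -0.015 and 0.015 m and angle between the x axis of pen_long_center and the x axis of rail, either way round below 0.06 rad and horizontal distance between pen_long_center and post_base between 0.053 and 0.067 m), for 0.1 s.
3. the middle-sized pen lies, let go, in the mouths of the middle pair of clips, not yet pressed in (z of pen_mid_center in the frame of rail between 0.0365 and 0.0455 m and x of pen_mid_center in the frame of rail between -0.018 and 0.018 m and angle between the x axis of pen_mid_center and the x axis of rail, either way round below 0.12 rad and horizontal distance between pen_mid_center and post_base between 0.115 and 0.135 m and contact force between the fingers and pen_mid below 0.1 N), for 0.1 s.
4. the middle-sized pen is pressed home in the middle pair of clips (z of pen_mid_center in the frame of rail between 0.027 and 0.033 m and x of pen_mid_center in the frame of rail between -0.015 and 0.015 m and angle between the x axis of pen_mid_center and the x axis of rail, either way round below 0.06 rad and horizontal distance between pen_mid_center and post_base between 0.118 and 0.132 m), for 0.1 s.
5. the shortest pen lies, let go, in the mouths of the last pair of clips, not yet pressed in (z of pen_short_center in the frame of rail between 0.0365 and 0.0455 m and x of pen_short_center in the frame of rail between -0.018 and 0.018 m and angle between the x axis of pen_short_center and the x axis of rail, either way round below 0.12 rad and horizontal distance between pen_short_center and post_base between 0.18 and 0.2 m and contact force between the fingers and pen_short below 0.1 N), for 0.1 s.
6. the shortest pen is pressed home in the last pair of clips (z of pen_short_center in the frame of rail between 0.027 and 0.033 m and x of pen_short_center in the frame of rail between -0.015 and 0.015 m and angle between the x axis of pen_short_center and the x axis of rail, either way round below 0.06 rad and horizontal distance between pen_short_center and post_base between 0.183 and 0.197 m), for 0.1 s.
At the end, for the whole second after the job is handed in: All pens fully home in the clips and at rest: centre 30 +-3 mm above the rail's underside, within 15 mm of the rail's middle lengthwise, along its x within 0.06 rad; longest, middle-sized and shortest 60, 125 and 190 mm (+-7) from the tall end plate (all of step 2 and all of step 4 and all of step 6 and linear speed of each of pen_long, pen_mid, pen_short below 0.02 m/s); the robot touches nothing.
It fails at once if a bystander (bottle, ink pad, eraser, stapler, seal case, glue) is moved more than 20 mm (distance of any of tea, inkpad, eraser, stapler, sealcase, glue from where it was at the start of the episode above 0.02 m).
It also fails if it takes over 72 s, if anything falls off the work surface, if the arm or the gripper's body presses on something with over 40 N, if the wrist force passes 120 N, or if a joint passes its speed limit or range.

## Working session

There is one attempt and no reset: what is moved stays moved. The work goes in short steps, Python scripts to look and compute and a shell command to move; the robot and the scene stay as the last step left them, time stands still between calls to the robot, and variables do not carry over. Pictures are saved under pics/ and viewed, at most 10 in all, crops included, and the job is handed in when it is done.

```bash
ls; mkdir -p pics
cat > h.py <<'E'
import numpy as np, cv2
from rig import ctrl
from scipy.spatial.transform import Rotation as R
def proj(pic,P):
    P=np.atleast_2d(P).astype(float)
    d=np.array([pic["k1"],0,0,0,0],float)
    return cv2.projectPoints(P,np.array(pic["rvec"],float),np.array(pic["tvec"],float),np.array(pic["K"],float),d)[0].reshape(-1,2)
def ray(pic,uv,z):
    d=np.array([pic["k1"],0,0,0,0],float)
    n=cv2.undistortPoints(np.array(uv,float).reshape(-1,1,2),np.array(pic["K"],float),d).reshape(-1,2)
    Rm=cv2.Rodrigues(np.array(pic["rvec"],float))[0]; t=np.array(pic["tvec"],float).ravel()
    c=-Rm.T@t; v=np.c_[n,np.ones(len(n))]@Rm
    return c+v*((z-c[2])/v[:,2])[:,None]
def save(pic,name): cv2.imwrite("pics/"+name,pic["color"][:,:,::-1])
E
python3 - <<'E'
from h import *
for c in("top","scene"):
    p=ctrl.read_camera(c); save(p,c+"0.png")
    for q in ["post_base","mouth_mid","mouth_plus","mouth_minus","rail","pad","pen_long_center","pen_mid_center","pen_short_center","tea","inkpad","eraser","stapler","sealcase","glue"]:
        print(c,q,[(round(d["p"],2),np.round(d["xyz"]).tolist(),np.round(proj(p,d["xyz"])[0]).tolist()) for d in ctrl.place_of(q,p)[:5]])
print(ctrl.sense())
E
```

```text
pics
top post_base [(0.9, [568.0, -265.0, 8.0], [440.0, 237.0]), (0.72, [535.0, -142.0, 42.0], [387.0, 249.0])]
top mouth_mid [(0.66, [536.0, -144.0, 41.0], [388.0, 248.0]), (0.63, [537.0, 220.0, 10.0], [226.0, 250.0])]
top mouth_plus [(0.86, [516.0, -84.0, 43.0], [360.0, 257.0]), (0.24, [538.0, -143.0, -2.0], [385.0, 250.0])]
top mouth_minus [(0.67, [550.0, -209.0, 44.0], [418.0, 242.0])]
top rail []
top pad [(0.9, [543.0, 216.0, 1.0], [228.0, 248.0]), (0.39, [434.0, 2.0, -2.0], [321.0, 296.0])]
top pen_long_center [(0.98, [298.0, 189.0, 8.0], [236.0, 357.0]), (0.81, [560.0, 130.0, 12.0], [265.0, 240.0]), (0.44, [772.0, 56.0, -4.0], [300.0, 153.0])]
top pen_mid_center [(0.6, [521.0, 312.0, 8.0], [185.0, 257.0])]
top pen_short_center [(0.91, [537.0, 217.0, 10.0], [227.0, 249.0]), (0.89, [719.0, -117.0, 2.0], [373.0, 174.0])]
top tea [(0.67, [767.0, 52.0, -6.0], [301.0, 155.0])]
top inkpad [(0.82, [435.0, 4.0, 1.0], [320.0, 295.0])]
top eraser [(0.68, [471.0, -390.0, -1.0], [496.0, 280.0]), (0.35, [543.0, 217.0, 2.0], [228.0, 247.0])]
top stapler [(0.78, [538.0, 455.0, 0.0], [124.0, 2
[... 1353 characters left out ...]
ray([-1.33581307e+00,  4.79972474e-02,  9.92047516e-02,  1.62201586e+00,
        2.37619895e-05,  1.44300801e+00]), 'qvel': array([ 4.16320147e-04, -5.74806436e-04,  1.32659633e-03, -1.35870197e-04,
        1.56139202e-03,  1.14404847e-05]), 'joint_torque': array([ 1.18631897e-04, -3.38632679e+01,  3.20144570e+01,  1.37707662e-03,
       -1.11268653e-04,  3.29837022e-06]), 'ee_pos': array([ 186.30341476, -490.81988877,  231.31537704]), 'eef_rot': array([-6.64166478e-06,  9.83594651e-01,  1.80392798e-01,  1.15417627e-05]), 'contact_force': array([ 0.44160713,  0.18220887, -0.51013974]), 'torque': array([ 0.02783423,  0.00692619, -0.02429973]), 'grasp_force': 0.0, 'opening': 1.001196579830788}
```

Run:
```python
import cv2
a=cv2.imread("pics/top0.png")[130:400,90:560]
cv2.imwrite("pics/top0c.png",cv2.resize(a,(800,460),interpolation=cv2.INTER_CUBIC))
b=cv2.imread("pics/top0.png")[200:310,150:310]
cv2.imwrite("pics/top0d.png",cv2.resize(b,(800,550),interpolation=cv2.INTER_CUBIC))
```

```text
(no output)
```

View pics/top0c.png

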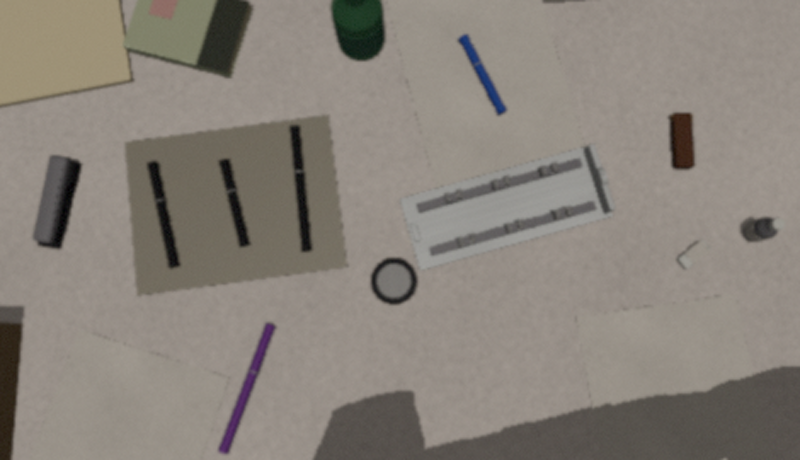

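View pics/top0d.png

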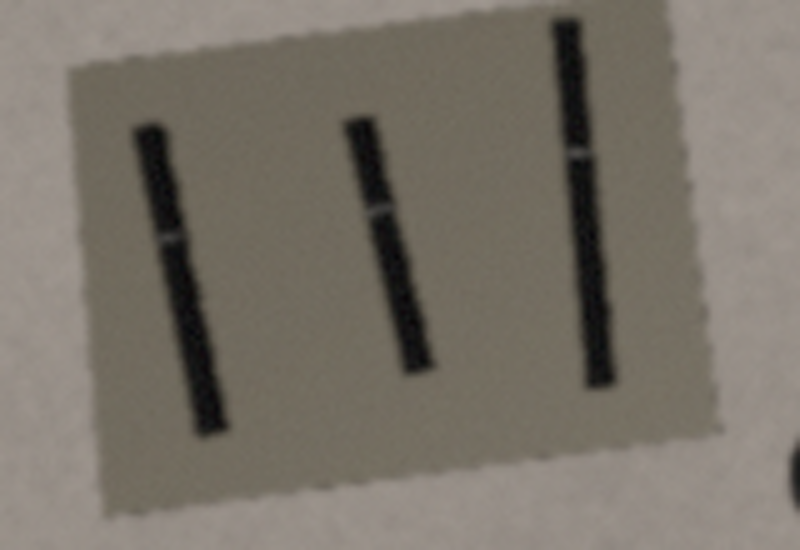

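Run:
```python
from h import *
p=ctrl.read_camera("top"); s=ctrl.read_camera("scene")
for cam,pic in(("top",p),("scene",s)):
    g=pic["color"].max(2); m=(g<50).astype(np.uint8)
    m=cv2.morphologyEx(m,cv2.MORPH_CLOSE,np.ones((3,3),np.uint8))
    n,l,st,ce=cv2.connectedComponentsWithStats(m)
    for i in range(1,n):
        if st[i,4]<60: continue
        ys,xs=np.nonzero(l==i); w=ray(pic,np.c_[xs,ys],10)[:,:2]
        c=w.mean(0)
        if not(420<c[0]<680 and 80<c[1]<380): continue
        a=np.linalg.svd(w-c,full_matrices=False)[2][0]; a*=np.sign(a[0]); t=(w-c)@a
        print(cam,np.round(c+a*(t.max()+t.min())/2,1),"len",round(np.ptp(t),1),"yaw",round(np.arctan2(a[1],a[0]),3))
# rail fit
pts={"post_base":(0,-125,6),"mouth_mid":(0,0,41),"mouth_plus":(0,65,41),"mouth_minus":(0,-65,41)}
w=ctrl.read_camera("wrist"); save(w,"w0.png")
```

```text
top [560.3 128.1] len 168.5 yaw 0.121
top [523.9 310.8] len 144.5 yaw 0.257
top [539.8 216.4] len 118.9 yaw 0.274
scene [559.9 127.1] len 187.2 yaw 0.117
scene [524.2 309.3] len 158.6 yaw 0.245
scene [538.6 214.8] len 134.4 yaw 0.266
```

The three black pens lie on the pad: long at top px (267,240), short at (228,249), mid at (184,256). The look-alikes are purple at (236,357) and blue at (373,174). The tall end plate is at (440,235). I'm taking the black 168 mm pen at (560,128), as the crop confirms, and going by way of the rail.

```bash
python3 -m jog '[1,-0.45,0,0,1,-0.45,0,0,1,-0.45,0,0,1,-0.45,0,0,1,-0.45,0,0,1,-0.45,0,0,1,-0.45,0,0]' 0.6 30; python3 -m jog '[1,-0.45,0,0.18,1,-0.45,0,0.18,1,-0.45,0,0.18,1,-0.45,0,0.18,1,-0.45,0,0.18,1,-0.45,0,0.18,1,-0.45,0,0.18]'
python3 - <<'E'
from h import *
w=ctrl.read_camera("wrist"); save(w,"w1.png")
for q in ["post_base","mouth_mid","mouth_plus","mouth_minus","rail"]:
    print(q,[(round(d["p"],2),np.round(d["xyz"],1).tolist(),np.round(proj(w,d["xyz"])[0]).tolist()) for d in ctrl.place_of(q,w)[:3]])
E
```

```text
time_s: 2.33
ee_pos: [343.2, -333.5, 231.6]
eef_rot: [0.0, 0.983, 0.183, 0.0]
contact_force: [0.5, -1.0, 0.3]
opening: 0.602
grasp_force: 0.0
time_s: 2.92
ee_pos: [497.7, -179.6, 230.8]
eef_rot: [-0.0, 0.991, 0.136, -0.0]
contact_force: [-0.0, 0.8, 0.5]
opening: 0.6
grasp_force: 0.0
post_base [(0.96, [568.1, -265.3, 6.0], [422.0, 166.0])]
mouth_mid [(0.88, [535.6, -145.7, 39.7], [293.0, 167.0])]
mouth_plus [(0.78, [522.2, -79.9, 39.8], [218.0, 162.0])]
mouth_minus [(0.84, [551.8, -206.6, 41.4], [364.0, 168.0])]
rail [(0.92, [534.8, -142.6, 4.0], [293.0, 164.0])]
```

View pics/w1.png

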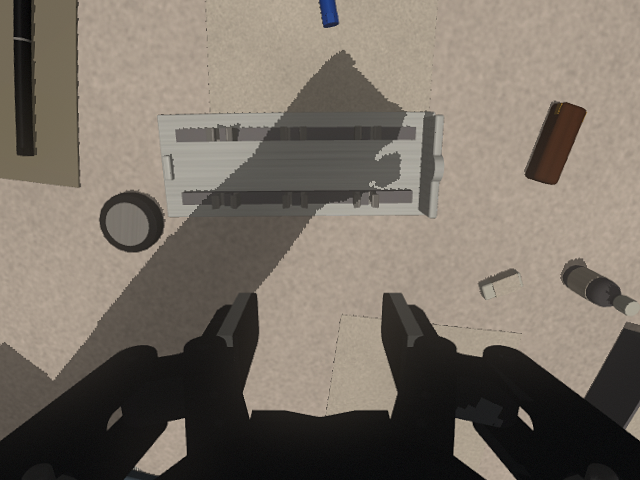

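Wrist view: rail corners at (160,114) and (168,217) on the left. The plate on the right spans (422,113)-(436,217), with its foot at (422,166). The long pen is at (25,80).

Run:
```python
from h import *
from scipy.optimize import least_squares
w=ctrl.read_camera("wrist")
print(ray(w,[[160,114],[168,217]],6).round(1).tolist())
obs={(0,-125,6):[[568.1,-265.3],[568,-265],[570,-263]],(0,0,41):[[535.6,-145.7],[536,-144],[534,-146]],(0,65,41):[[522.2,-79.9],[516,-84],[519,-79]],(0,-65,41):[[551.8,-206.6],[550,-209],[550,-212]]}
ob=[(k[:2],v) for k,vs in obs.items() for v in vs]
for (k,uv) in(((50,133),[160,114]),((-50,133),[168,217])): ob+= [(k,ray(w,[uv],6)[0][:2])]*2
f=lambda q:np.ravel([np.array(v)-q[:2]-[np.cos(q[2])*k[0]-np.sin(q[2])*k[1],np.sin(q[2])*k[0]+np.cos(q[2])*k[1]] for k,v in ob])
r=least_squares(f,[535,-145,.26]).x;print(r.round(3)); c,s=np.cos(r[2]),np.sin(r[2])
print(f(r).reshape(-1,2).round(1).tolist())
for y in(-65,0,65): print(y,(r[0]-s*y).round(1),(r[1]+c*y).round(1))
P=np.array([[r[0]+c*x-s*y,r[1]+s*x+c*y,z] for x,y,z in [(50,133,6),(-50,133,6),(-50,-133,6)]+[(X,Y,40) for X in(-36,-24,24,36) for Y in (-78,-52,-13,13,52,78)]])
im=w["color"][:,:,::-1].copy()
for u in proj(w,P): cv2.circle(im,tuple(int(v) for v in (u*16).round()),24,(0,0,255),-1,cv2.LINE_AA,4)
cv2.imwrite("pics/fit.png",cv2.resize(im[95:230,140:460],(800,338),interpolation=cv2.INTER_CUBIC))
```

```text
[[546.4, -11.4, 6.0], [448.8, -35.2, 6.0]]
[ 5.34618e+02 -1.46479e+02  2.76000e-01]
[[-0.6, 1.4], [-0.7, 1.7], [1.3, 3.7], [1.0, 0.8], [1.4, 2.5], [-0.6, 0.5], [5.3, 4.0], [-0.9, -0.1], [2.1, 4.9], [-0.6, 2.4], [-2.4, 0.0], [-2.4, -3.0], [-0.0, -6.5], [-0.0, -6.5], [-1.4, -3.0], [-1.4, -3.0]]
-65 552.4 -209.0
0 534.6 -146.5
65 516.9 -83.9
```

View pics/fit.png

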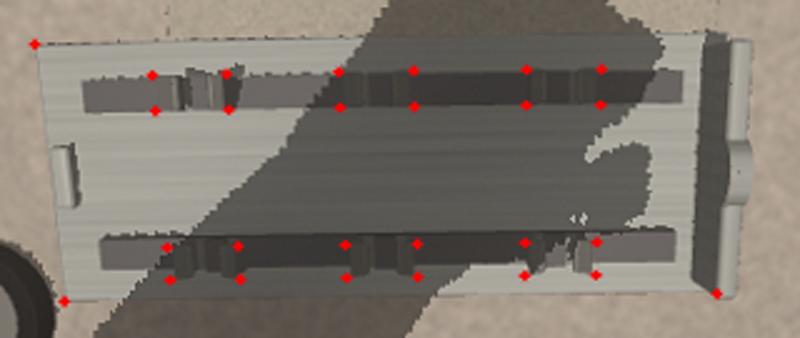

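The fit agrees with the clips to a few mm: rail at (534.6,-146.5), yaw 0.276, and the first station near (552,-208.5). Next I fetch the long pen.

```bash
cat >> h.py <<'E'
def go(x,y,z,yaw,s=None):
    s=s or ctrl.sense(); Rm=R.from_quat(np.roll(s["eef_rot"],-1)).as_matrix()
    d=Rm.T@(np.array([x,y,z])-s["ee_pos"])/200
    y0=np.arctan2(Rm[1,0],Rm[0,0]); print("pos",np.round(s["ee_pos"],1),"yaw",round(y0,3),"->",d.round(3),"turn",round(np.degrees(y0-yaw)/30,3),"rows",round(np.linalg.norm(d)*200/41.7,1))
E
python3 -c "
from h import *
go(560.3,127.6,120,.12)"
```

```text
pos [ 495.6 -182.   231.5] yaw 0.266 -> [ 0.719 -1.409  0.557] turn 0.279 rows 8.0
```

```bash
python3 -m jog '[0.36,-0.7,0.1,0,0.36,-0.7,0.1,0,0.36,-0.7,0.1,0,0.36,-0.7,0.1,0,0.36,-0.7,0.1,0]' 0.6 30; python3 -m jog '[0.36,-0.71,0.45,0.28,0.36,-0.71,0.45,0.28,0.36,-0.71,0.45,0.28,0.36,-0.71,0.45,0.28,0.36,-0.71,0.45,0.28,0.36,-0.71,0.45,0.28]'
python3 - <<'E'
from h import *
w=ctrl.read_camera("wrist"); save(w,"w2.png")
g=w["color"].max(2); m=(g<50).astype(np.uint8)
for q in ["pen_long_center"]:
    print(q,[(round(d["p"],2),np.round(d["xyz"],1).tolist(),np.round(proj(w,d["xyz"])[0]).tolist()) for d in ctrl.place_of(q,w)[:3]])
r=ctrl.regions_of("pen_long_center",w)
for d in r[:3]:
    ys,xs=np.nonzero(d["pixels"]); W=ray(w,np.c_[xs,ys],10)[:,:2]; c=W.mean(0); a=np.linalg.svd(W-c,full_matrices=False)[2][0]; a*=np.sign(a[0]); t=(W-c)@a
    print(d["p"],c.round(1),(c+a*(t.max()+t.min())/2).round(1),np.ptp(t).round(1),np.arctan2(a[1],a[0]).round(3), ys.max())
go(560.3,127.6,5,.12)
E
```

```text
time_s: 3.68
ee_pos: [528.4, -21.8, 210.4]
eef_rot: [-0.002, 0.991, 0.136, -0.0]
contact_force: [-0.4, -1.5, -0.3]
opening: 0.6
grasp_force: 0.0
time_s: 4.18
ee_pos: [558.4, 131.5, 117.7]
eef_rot: [-0.0, 0.998, 0.063, -0.003]
contact_force: [-1.0, -1.4, -0.1]
opening: 0.597
grasp_force: 0.0
pen_long_center [(0.6, [560.2, 127.8, 7.7], [324.0, 238.0])]
0.94 [565.4 127.8] [557.9 127. ] 174.4 0.118 351
0.33 [560.4 211.8] [559.8 216.5] 274.4 -1.447 372
pos [560.6 128.2 121.9] yaw 0.121 -> [-0.002  0.002  0.585] turn 0.002 rows 2.8
```

View pics/w2.png

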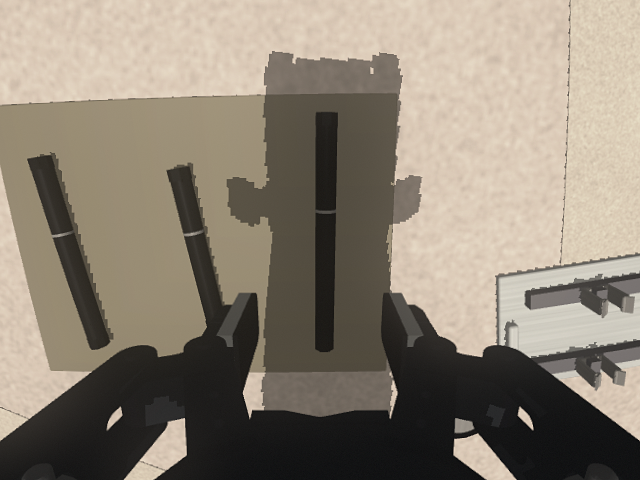

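The long pen lies centred between the fingers, at column 325, rows 112-352. Down, grip, lift.

```bash
python3 -m jog '[0,0,0.2,0,0,0,0.4,0,0,0,0.5,0,0,0,0.585,0,0,0,0.585,0,0,0,0.585,0]' 0.6 30; python3 -m jog '[0,0,0,0,0,0,0,0,0,0,0,0,0,0,0,0,0,0,0,0,0,0,0,0,0,0,0,0,0,0,0,0]' 0 30;  python3 -m jog '[0,0,0,0,0,0,-0.2,0,0,0,-0.4,0,0,0,-0.6,0,0,0,-0.6,0]'
python3 - <<'E'
from h import *
go(552,-208.5,120,.276)
E
```

```text
time_s: 4.83
ee_pos: [560.7, 127.8, 5.0]
eef_rot: [0.0, 0.998, 0.06, 0.0]
contact_force: [0.8, -0.2, 0.5]
opening: 0.603
grasp_force: 0.0
time_s: 5.5
ee_pos: [562.1, 129.5, 6.6]
eef_rot: [0.0, 0.998, 0.061, 0.002]
contact_force: [-0.2, -1.8, 6.0]
opening: 0.146
grasp_force: 30.5
time_s: 5.92
ee_pos: [565.9, 130.4, 134.8]
eef_rot: [-0.0, 0.998, 0.061, 0.008]
contact_force: [2.5, -0.0, 1.5]
opening: 0.148
grasp_force: 30.0
pos [565.9 130.4 134.8] yaw 0.122 -> [-0.277  1.673  0.069] turn -0.293 rows 8.1
```

```bash
python3 -m jog '[-0.12,0.83,0,0,-0.12,0.83,0,0,-0.12,0.83,0,0,-0.12,0.83,0,0,-0.12,0.83,0,0]'; python3 -m jog '[-0.124,0.834,0,-0.296,-0.124,0.834,0,-0.296,-0.124,0.834,0,-0.296,-0.124,0.834,0,-0.296,-0.124,0.834,0,-0.296,-0.124,0.834,0,-0.296,-0.124,0.834,0,-0.296,-0.124,0.834,0,-0.296]'
python3 - <<'E'
from h import *
w=ctrl.read_camera("wrist"); save(w,"w3.png")
s=ctrl.sense()
r=ctrl.regions_of("pen_long_center",w)
for d in r[:2]:
    ys,xs=np.nonzero(d["pixels"]); W=ray(w,np.c_[xs,ys],s["ee_pos"][2]+5)[:,:2]; c=W.mean(0); a=np.linalg.svd(W-c,full_matrices=False)[2][0]; a*=np.sign(a[0]); t=(W-c)@a
    print(d["p"],c.round(1),(c+a*(t.max()+t.min())/2).round(1),np.ptp(t).round(1),np.arctan2(a[1],a[0]).round(3), ys.max(),xs.min(),xs.max())
for q in ["pen_long_center","mouth_minus","mouth_mid","mouth_plus","post_base"]:
    print(q,[(round(d["p"],2),np.round(d["xyz"],1).tolist(),np.round(proj(w,d["xyz"])[0]).tolist()) for d in ctrl.place_of(q,w)[:3]])
go(552,-208.5,80,.276)
E
```

```text
time_s: 6.33
ee_pos: [556.7, -45.1, 124.3]
eef_rot: [0.002, 0.998, 0.057, 0.0]
contact_force: [0.1, 1.1, -0.0]
opening: 0.145
grasp_force: 30.0
time_s: 7.0
ee_pos: [552.5, -205.2, 124.1]
eef_rot: [-0.001, 0.99, 0.139, -0.0]
contact_force: [-0.2, 0.5, -0.5]
opening: 0.146
grasp_force: 30.0
0.84 [ 577. -199.] [ 568.2 -201.5] 133.5 0.277 416 300 339
0.61 [ 575.2 -160.1] [ 576.6 -164.9] 140.8 -1.279 303 50 420
pen_long_center [(0.62, [551.6, -206.7, 128.8], [321.0, 317.0])]
mouth_minus [(0.6, [552.1, -206.6, 38.6], [320.0, 252.0])]
mouth_mid [(0.74, [532.8, -147.8, 39.3], [225.0, 256.0]), (0.27, [536.8, -143.3, 3.3], [232.0, 234.0])]
mouth_plus [(0.88, [520.2, -82.0, 37.2], [125.0, 246.0]), (0.65, [625.3, -382.5, -1.0], [572.0, 208.0])]
post_base [(0.9, [569.0, -268.4, 5.9], [408.0, 240.0])]
pos [ 552.6 -205.9  124.4] yaw 0.278 -> [-0.007  0.012  0.222] turn 0.004 rows 1.1
```

View pics/w3.png

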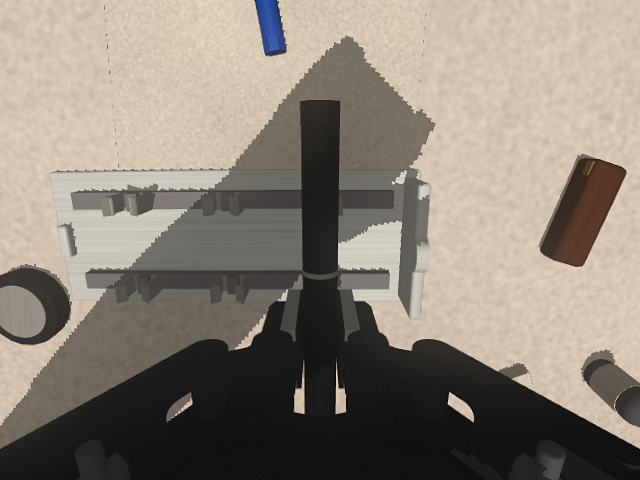

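The pen is gripped centred and points up at column 320. The clip prongs show at (110/135,203), (208/236,204), (125/146,290) and (217/240,288). Checking the fit against them.

Run:
```python
from h import *
w=ctrl.read_camera("wrist")
r=[534.6,-146.5,.276];c,s=np.cos(r[2]),np.sin(r[2])
im=w["color"][:,:,::-1].copy()
for y in(65,0,-65):
  for x in(30,-30):
    for z,col in((10,(255,0,0)),(40,(0,0,255))):
      for dy in(-13,0,13):
        u=proj(w,[r[0]+c*x-s*(y+dy),r[1]+s*x+c*(y+dy),z])[0]
        cv2.circle(im,tuple(int(v) for v in (u*16).round()),20,col,-1,cv2.LINE_AA,4)
cv2.imwrite("pics/fit2.png",cv2.resize(im[160:330,40:300],(800,523),interpolation=cv2.INTER_CUBIC))
```

```text
(no output)
```

View pics/fit2.png

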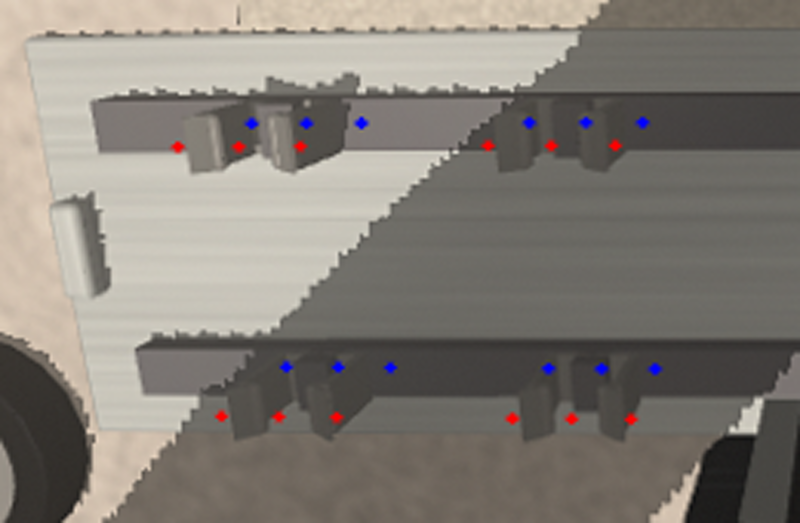

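```bash
python3 -m jog '[0,0.017,0.15,0,0,0.017,0.3,0,0,0.017,0.38,0,0,0.017,0.41,0,0,0.017,0.425,0,0,0.017,0.425,0]';python3 -m jog '[0,0,0.005,0,0,0,0.01,0,0,0,0.01,0]';python3 -m jog '[0,0,0.005,0,0,0,0.01,0,0,0,0.01,0]'
```

```text
time_s: 7.9
ee_pos: [553.1, -209.4, 39.3]
eef_rot: [-0.001, 0.99, 0.138, -0.0]
contact_force: [-1.1, -0.2, 0.3]
opening: 0.146
grasp_force: 29.9
time_s: 8.15
ee_pos: [555.0, -210.9, 39.9]
eef_rot: [0.001, 0.99, 0.138, 0.002]
contact_force: [-0.6, -0.3, 5.0]
opening: 0.146
grasp_force: 30.4
time_s: 8.4
ee_pos: [555.2, -211.3, 39.6]
eef_rot: [0.002, 0.99, 0.138, 0.002]
contact_force: [-2.9, 1.3, 11.8]
opening: 0.148
grasp_force: 31.1
```

Contact. Easing off 3 mm and releasing.

```bash
python3 -m jog '[0,0,-0.015,0,0,0,-0.015,0,0,0,-0.015,0]' ; python3 -m jog '[0,0,0,0,0,0,0,0,0,0,0,0,0,0,0,0,0,0,0,0]' 0.35; python3 -m jog '[0,0,-0.1,0,0,0,-0.25,0,0,0,-0.25,0,0,0,-0.25,0]'
python3 - <<'E'
from h import *
for c in("wrist","top","scene"):
    w=ctrl.read_camera(c); save(w,c+"4.png")
    print(c,[(round(d["p"],2),np.round(d["xyz"],1).tolist()) for d in ctrl.place_of("pen_long_center",w)[:3]])
go(553,-209.3,80,.276)
E
```

```text
time_s: 8.65
ee_pos: [554.5, -210.6, 39.6]
eef_rot: [0.001, 0.99, 0.138, 0.001]
contact_force: [-0.3, 0.6, 5.1]
opening: 0.141
grasp_force: 30.5
time_s: 9.07
ee_pos: [552.9, -209.9, 37.6]
eef_rot: [-0.0, 0.99, 0.138, -0.001]
contact_force: [-0.2, -0.8, 0.4]
opening: 0.347
grasp_force: 0.0
time_s: 9.4
ee_pos: [555.2, -211.0, 90.9]
eef_rot: [0.002, 0.99, 0.138, 0.002]
contact_force: [0.4, -0.2, -0.8]
opening: 0.348
grasp_force: 0.0
wrist [(0.68, [551.1, -212.3, 39.2])]
top [(0.83, [296.7, 191.1, 8.9]), (0.64, [540.9, 215.8, 3.9]), (0.24, [531.6, -146.5, -2.4])]
scene [(0.8, [551.3, -207.9, 43.3]), (0.74, [299.8, 188.1, 8.8]), (0.4, [539.5, 215.6, 9.3])]
pos [ 552.4 -209.5   86.8] yaw 0.277 -> [ 0.003 -0.     0.034] turn 0.002 rows 0.2
```

View pics/wrist4.png

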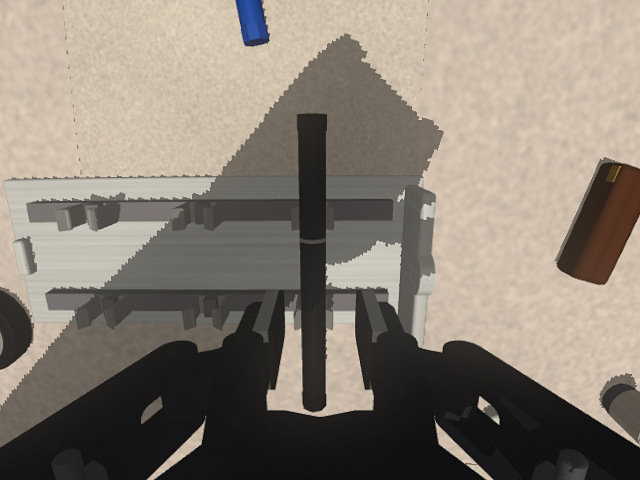

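The pen lies in the mouths: column 312, ends at rows 115 and 408. Now I check its centre, close the fingers and press.

```bash
python3 - <<'E'
from h import *
w=ctrl.read_camera("wrist"); e=ray(w,[[312,115],[314,407]],41); print(e.round(1),e.mean(0).round(1),np.linalg.norm(e[0]-e[1]))
E
python3 -m jog '[0,0,0,0,0,0,0,0,0,0,0,0,0,0,0,0]' 0; python3 -m jog '[0,0,0.1,0,0,0,0.16,0,0,0,0.18,0,0,0,0.2,0,0,0,0.21,0,0,0,0.22,0,0,0,0.23,0,0,0,0.24,0,0,0,0.25,0,0,0,0.26,0,0,0,0.26,0]'
```

```text
[[ 629.4 -184.7   41. ]
 [ 466.7 -231.1   41. ]] [ 548.  -207.9   41. ] 169.21785466227718
time_s: 10.08
ee_pos: [553.3, -210.0, 88.2]
eef_rot: [-0.0, 0.99, 0.138, -0.0]
contact_force: [0.4, -0.2, -0.6]
opening: -0.002
grasp_force: 0.0
time_s: 11.0
ee_pos: [554.6, -210.6, 38.6]
eef_rot: [0.001, 0.99, 0.138, 0.001]
contact_force: [-0.8, -0.6, -0.1]
opening: -0.004
grasp_force: 0.2
```

```bash
python3 -m jog '[0,0,0.01,0,0,0,0.02,0,0,0,0.03,0,0,0,0.03,0,0,0,0.03,0]'; python3 -m jog '[0,0,0.01,0,0,0,0.02,0,0,0,0.02,0,0,0,0.02,0]'
```

```text
time_s: 11.42
ee_pos: [555.1, -211.7, 36.5]
eef_rot: [0.002, 0.99, 0.138, 0.002]
contact_force: [-6.3, 1.0, 21.5]
opening: 0.001
grasp_force: 10.5
time_s: 11.75
ee_pos: [555.4, -212.4, 36.2]
eef_rot: [0.004, 0.99, 0.138, 0.003]
contact_force: [-11.9, 3.3, 34.5]
opening: 0.002
grasp_force: 17.1
```

Bottomed at 36.5 mm. Lifting and checking.

```bash
python3 -m jog '[0,0,-0.1,0,0,0,-0.3,0,0,0,-0.5,0,0,0,-0.5,0,0,0,-0.5,0,0,0,-0.5,0]' 0.6
python3 - <<'E'
from h import *
for c in("wrist","scene"):
    w=ctrl.read_camera(c); save(w,c+"5.png")
    print(c,[(round(d["p"],2),np.round(d["xyz"],1).tolist()) for d in ctrl.place_of("pen_long_center",w)[:2]])
    if c=="wrist":
      for d in ctrl.regions_of("pen_long_center",w)[:2]:
        ys,xs=np.nonzero(d["pixels"]); W=ray(w,np.c_[xs,ys],30)[:,:2]; cc=W.mean(0); a=np.linalg.svd(W-cc,full_matrices=False)[2][0]; a*=np.sign(a[0]); t=(W-cc)@a
        print(d["p"],(cc+a*(t.max()+t.min())/2).round(1),np.ptp(t).round(1),np.arctan2(a[1],a[0]).round(3),ys.min(),ys.max())
go(523.9,310,120,.255)
E
```

```text
time_s: 12.25
ee_pos: [553.6, -210.1, 126.3]
eef_rot: [0.0, 0.99, 0.138, 0.0]
contact_force: [0.5, 0.0, -0.9]
opening: 0.601
grasp_force: 0.0
wrist [(0.97, [552.9, -208.2, 29.7])]
0.61 [ 549.6 -209.6] 175.5 0.278 115 364
scene [(0.57, [552.8, -206.7, 31.0]), (0.52, [301.9, 189.4, 11.1])]
pos [ 552.3 -209.5  124.2] yaw 0.277 -> [ 0.574 -2.537  0.026] turn 0.042 rows 12.5
```

View pics/wrist5.png

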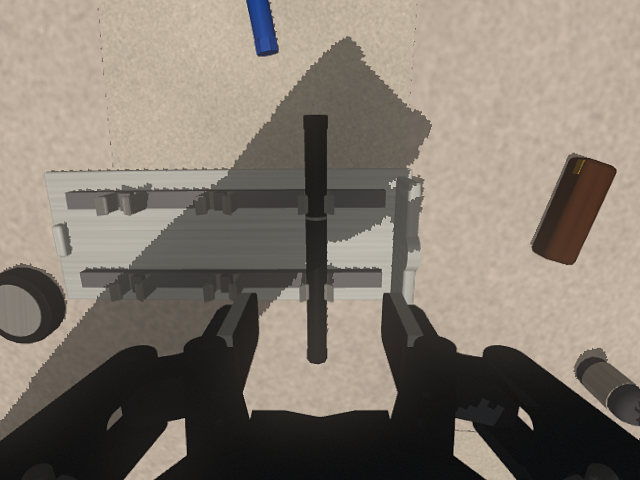

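The long pen is home between the prongs (column 316, z about 30). Next, the middle pen.

```bash
python3 -m jog '[0.19,-0.85,0,0,0.19,-0.85,0,0,0.19,-0.85,0,0,0.19,-0.85,0,0,0.19,-0.85,0,0]'; python3 -m jog '[0.19,-0.85,0,0,0.19,-0.85,0,0,0.19,-0.85,0,0,0.19,-0.85,0,0,0.19,-0.85,0,0]';python3 -m jog '[0.194,-0.837,0.026,0.042,0.194,-0.837,0.026,0.042,0.194,-0.837,0.026,0.042,0.194,-0.837,0.026,0.042,0.194,-0.837,0.026,0.042,0.194,-0.837,0.026,0.042,0.194,-0.837,0.026,0.042]'
cat >> h.py <<'E'
def fit(w,q,z):
    for d in ctrl.regions_of(q,w)[:2]:
        ys,xs=np.nonzero(d["pixels"]); W=ray(w,np.c_[xs,ys],z)[:,:2]; cc=W.mean(0); a=np.linalg.svd(W-cc,full_matrices=False)[2][0]; a*=np.sign(a[0]); t=(W-cc)@a
        print(round(d["p"],2),(cc+a*(t.max()+t.min())/2).round(1),np.ptp(t).round(1),np.arctan2(a[1],a[0]).round(3),"px",xs.min(),xs.max(),ys.min(),ys.max())
    print([(round(d["p"],2),np.round(d["xyz"],1).tolist()) for d in ctrl.place_of(q,w)[:3]])
E
python3 - <<'E'
from h import *
w=ctrl.read_camera("wrist"); save(w,"w6.png"); fit(w,"pen_mid_center",10)
go(523.9,310,6.5,.255)
E
```

```text
time_s: 12.92
ee_pos: [541.8, -30.2, 125.3]
eef_rot: [-0.002, 0.99, 0.141, -0.001]
contact_force: [-0.4, -1.2, 0.5]
opening: 0.597
grasp_force: 0.0
time_s: 13.33
ee_pos: [532.1, 143.4, 125.4]
eef_rot: [-0.002, 0.99, 0.141, -0.001]
contact_force: [-0.2, -0.6, -0.5]
opening: 0.599
grasp_force: 0.0
time_s: 13.92
ee_pos: [541.2, 260.2, 120.7]
eef_rot: [-0.016, 0.987, 0.16, -0.004]
contact_force: [-0.2, 0.3, -0.4]
opening: 0.599
grasp_force: 0.0
0.76 [539.4 314.1] 113.1 0.252 px 240 262 136 292
[(0.72, [523.4, 310.8, 8.1])]
pos [541.1 259.9 121.2] yaw 0.32 -> [-0.002 -0.246  0.582] turn 0.124 rows 3.0
```

```bash
python3 -m jog '[0,0,0,0,0,0,0,0]'; python3 -c "
from h import *
s=ctrl.sense();print(s['q'].round(3));go(523.9,310,120,.255)"
```

```text
time_s: 14.23
ee_pos: [541.1, 260.3, 121.3]
eef_rot: [-0.016, 0.987, 0.159, -0.003]
contact_force: [0.4, -0.5, -0.8]
opening: 0.599
grasp_force: 0.0
[0.319 0.244 0.099 1.426 0.033 3.141]
pos [541.1 260.3 121.3] yaw 0.32 -> [-0.003 -0.263  0.015] turn 0.125 rows 1.3
```

The last joint is at its range limit (3.141), so I turn the gripper half a turn; the grasp is the same.

```bash
for i in 1; do :; done
python3 -m jog '[0,0,0,-1,0,0,0,-1,0,0,0,-1,0,0,0,-1,0,0,0,-1]'|sed -n 2,3p; python3 -m jog '[0,0,0,-1,0,0,0,-1,0,0,0,-1,0,0,0,-1,0,0,0,-1]'|sed -n 2,3p; python3 -m jog '[0,0,0,-1,0,0,0,-1,0,0,0,-1,0,0,0,-1,0,0,0,-1]'|sed -n 2,3p; python3 -m jog '[0,0,0,-1,0,0,0,-1,0,0,0,-1,0,0,0,-1,0,0,0,-1]'|sed -n 2,3p; python3 -m jog '[0,0,0,-1,0,0,0,-1,0,0,0,-1,0,0,0,-1,0,0,0,-1]'|sed -n 2,3p; python3 -m jog '[0,0,0,-1,0,0,0,-1,0,0,0,-1,0,0,0,-1,0,0,0,-1,0,0,0,-1]'
python3 - <<'E'
from h import *
w=ctrl.read_camera("wrist"); fit(w,"pen_mid_center",10)
s=ctrl.sense();print(s['q'].round(3))
go(523.9,310,120,.255+np.pi)
E
```

```text
ee_pos: [541.0, 260.6, 121.3]
eef_rot: [-0.016, 0.911, 0.411, 0.001]
ee_pos: [541.0, 260.8, 121.3]
eef_rot: [-0.016, 0.775, 0.632, 0.005]
ee_pos: [541.0, 260.9, 121.2]
eef_rot: [-0.014, 0.585, 0.811, 0.009]
ee_pos: [540.9, 260.9, 121.2]
eef_rot: [-0.011, 0.356, 0.934, 0.012]
ee_pos: [541.0, 261.0, 121.2]
eef_rot: [-0.007, 0.102, 0.995, 0.015]
time_s: 16.82
ee_pos: [540.9, 261.0, 121.2]
eef_rot: [-0.003, -0.157, 0.987, 0.016]
contact_force: [0.4, 0.1, -0.4]
opening: 0.599
grasp_force: 0.0
0.84 [525.5 309.7] 148.4 0.241 px 369 410 134 333
[(0.65, [521.3, 310.8, 8.3])]
[0.32  0.245 0.099 1.426 0.033 0.003]
pos [540.9 261.  121.1] yaw -2.824 -> [0.004 0.259 0.014] turn -11.88 rows 1.2
```

```bash
python3 -m jog '[0.004,0.259,0.014,0.12,0.004,0.259,0.014,0.12,0.004,0.259,0.014,0.12,0.004,0.259,0.014,0.12]'
python3 - <<'E'
from h import *
w=ctrl.read_camera("wrist"); save(w,"w7.png"); fit(w,"pen_mid_center",10)
s=ctrl.sense();print(s['q'].round(3), R.from_quat(np.roll(s["eef_rot"],-1)).as_matrix()[:,2].round(4))
go(523.9,310,7,.255-np.pi)
E
```

```text
time_s: 17.3
ee_pos: [523.5, 310.5, 120.0]
eef_rot: [-0.004, -0.129, 0.991, 0.016]
contact_force: [-0.1, 0.7, -0.3]
opening: 0.601
grasp_force: 0.0
0.76 [525.4 309.9] 148.6 0.26 px 303 326 135 337
[(0.62, [524.6, 314.8, 9.5])]
[0.406 0.263 0.119 1.425 0.033 0.149] [-0.0113  0.0307 -0.9995]
pos [524.1 309.3 120.1] yaw -2.884 -> [-0.002 -0.015  0.565] turn 0.005 rows 2.7
```

View pics/w7.png

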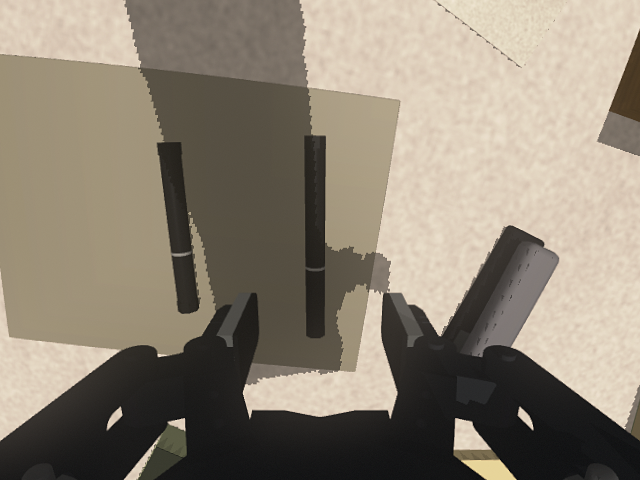

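The middle pen is centred (column 315, rows 135-337). The short one is to the left at (178,228), and the stapler is clear on the right. Down and grip.

```bash
python3 -m jog '[0,-0.005,0.2,0,0,-0.01,0.4,0,0,-0.015,0.5,0,0,-0.015,0.565,0,0,-0.015,0.565,0,0,-0.015,0.565,0]' 0.6 30; python3 -m jog '[0,0,0,0,0,0,0,0,0,0,0,0,0,0,0,0,0,0,0,0,0,0,0,0,0,0,0,0,0,0,0,0]' 0 30;  python3 -m jog '[0,0,0,0,0,0,-0.2,0,0,0,-0.4,0,0,0,-0.6,0,0,0,-0.6,0,0,0,-0.6,0,0,0,-0.6,0]'
python3 - <<'E'
from h import *
go(535.5,-147,125,.276-np.pi)
E
```

```text
time_s: 17.95
ee_pos: [523.4, 310.1, 7.1]
eef_rot: [-0.004, -0.128, 0.992, 0.016]
contact_force: [0.1, -0.1, -0.1]
opening: 0.604
grasp_force: 0.0
time_s: 18.62
ee_pos: [525.1, 311.4, 9.7]
eef_rot: [-0.001, -0.129, 0.992, 0.017]
contact_force: [-0.5, -0.5, 5.8]
opening: 0.141
grasp_force: 29.5
time_s: 19.2
ee_pos: [524.7, 307.0, 127.2]
eef_rot: [-0.003, -0.129, 0.992, 0.016]
contact_force: [-0.5, -0.3, -0.8]
opening: 0.141
grasp_force: 29.6
pos [524.7 307.  127.2] yaw -2.883 -> [ 0.529 -2.207 -0.061] turn -0.033 rows 10.9
```

```bash
python3 -m jog '[0.18,-0.74,-0.02,0,0.18,-0.74,-0.02,0,0.18,-0.74,-0.02,0,0.18,-0.74,-0.02,0,0.18,-0.74,-0.02,0]'|sed -n 2p; python3 -m jog '[0.18,-0.74,-0.02,0,0.18,-0.74,-0.02,0,0.18,-0.74,-0.02,0,0.18,-0.74,-0.02,0,0.18,-0.74,-0.02,0]'|sed -n 2p;python3 -m jog '[0.169,-0.727,-0.021,-0.033,0.169,-0.727,-0.021,-0.033,0.169,-0.727,-0.021,-0.033,0.169,-0.727,-0.021,-0.033,0.169,-0.727,-0.021,-0.033,0.169,-0.727,-0.021,-0.033,0.169,-0.727,-0.021,-0.033,0.169,-0.727,-0.021,-0.033]'
python3 - <<'E'
from h import *
w=ctrl.read_camera("wrist"); save(w,"w8.png"); fit(w,"pen_mid_center",125)
for q in ["mouth_mid","mouth_plus","mouth_minus","post_base"]:
    print(q,[(round(d["p"],2),np.round(d["xyz"],1).tolist()) for d in ctrl.place_of(q,w)[:2]])
r=[535.5,-147,.276];c,s=np.cos(r[2]),np.sin(r[2])
im=w["color"][:,:,::-1].copy()
for y in(65,0,-65):
  for x in(30,-30):
      for dy in(-13,0,13):
        u=proj(w,[r[0]+c*x-s*(y+dy),r[1]+s*x+c*(y+dy),40])[0]
        cv2.circle(im,tuple(int(v) for v in (u*16).round()),20,(0,0,255),-1,cv2.LINE_AA,4)
cv2.imwrite("pics/fit8.png",im[80:400,100:])
go(535.5,-147,42.5,.276-np.pi)
E
```

```text
ee_pos: [525.9, 149.4, 123.1]
ee_pos: [529.5, -2.0, 122.8]
time_s: 20.7
ee_pos: [534.9, -145.1, 123.9]
eef_rot: [-0.004, -0.138, 0.99, 0.017]
contact_force: [0.7, 0.7, 0.2]
opening: 0.145
grasp_force: 29.6
0.78 [ 525.4 -148.9] 128.4 0.275 px 301 339 125 416
[(0.69, [531.2, -143.8, 122.5])]
mouth_mid [(0.91, [533.6, -144.9, 40.0])]
mouth_plus [(0.55, [522.5, -83.2, 37.1])]
mouth_minus [(0.63, [548.2, -206.4, 40.0])]
post_base [(0.92, [567.6, -266.2, 4.7]), (0.47, [522.3, -82.4, 40.7])]
pos [ 535.4 -146.5  125.1] yaw -2.865 -> [-0.001 -0.016  0.412] turn 0.002 rows 2.0
```

View pics/fit8.png

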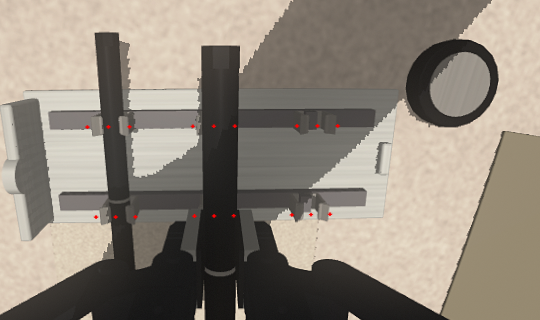

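The dots sit on the clips and the long pen, so the pose is confirmed. Lowering.

```bash
python3 -m jog '[0,-0.005,0.15,0,0,-0.01,0.3,0,0,-0.015,0.36,0,0,-0.016,0.4,0,0,-0.016,0.412,0,0,-0.016,0.412,0]';python3 -m jog '[0,0,0.005,0,0,0,0.01,0,0,0,0.01,0]'
```

```text
time_s: 21.55
ee_pos: [535.1, -147.2, 42.6]
eef_rot: [-0.004, -0.138, 0.99, 0.017]
contact_force: [0.1, -0.3, -0.4]
opening: 0.144
grasp_force: 29.6
time_s: 21.8
ee_pos: [536.7, -148.3, 42.9]
eef_rot: [-0.002, -0.137, 0.99, 0.015]
contact_force: [-1.9, 0.4, 4.0]
opening: 0.145
grasp_force: 30.0
```

```bash
python3 -m jog '[0,0,-0.005,0,0,0,-0.005,0]'|tail -3 ; python3 -m jog '[0,0,0,0,0,0,0,0,0,0,0,0,0,0,0,0,0,0,0,0]' 0.35|tail -3; python3 -m jog '[0,0.005,-0.1,0,0,0.01,-0.25,0,0,0.01,-0.25,0,0,0.01,-0.25,0,0,0.01,-0.25,0]'
python3 - <<'E'
from h import *
w=ctrl.read_camera("wrist"); save(w,"w9.png"); fit(w,"pen_mid_center",41)
fit(ctrl.read_camera("scene"),"pen_mid_center",41)
go(535.5,-147,45,.276-np.pi)
E
```

```text
contact_force: [0.0, 1.0, 4.1]
opening: 0.143
grasp_force: 30.0
contact_force: [0.5, -0.5, -0.4]
opening: 0.35
grasp_force: 0.0
time_s: 22.8
ee_pos: [535.4, -147.2, 91.5]
eef_rot: [-0.003, -0.137, 0.99, 0.016]
contact_force: [-0.7, 0.0, 0.0]
opening: 0.349
grasp_force: 0.0
0.71 [ 536.5 -145.9] 150.9 0.28 px 304 334 130 387
[(0.57, [533.0, -145.9, 40.3])]
0.73 [ 531.8 -146.4] 161.7 0.279 px 263 271 217 254
[(0.49, [535.6, -144.9, 42.0])]
pos [ 534.5 -146.8   90.4] yaw -2.866 -> [-0.005 -0.01   0.227] turn -0.0 rows 1.1
```

Laid level at z about 41 and let go. Close and press.

```bash
python3 -m jog '[0,0,0,0,0,0,0,0,0,0,0,0,0,0,0,0]' 0|tail -2; python3 -m jog '[0,-0.005,0.1,0,0,-0.01,0.17,0,0,-0.01,0.19,0,0,-0.01,0.21,0,0,-0.01,0.23,0,0,-0.01,0.25,0,0,-0.01,0.265,0,0,-0.01,0.28,0,0,-0.01,0.29,0,0,-0.01,0.3,0,0,-0.01,0.3,0]'; python3 -m jog '[0,0,0.01,0,0,0,0.02,0,0,0,0.02,0,0,0,0.02,0]'; python3 -m jog '[0,0.005,-0.1,0,0,0.01,-0.3,0,0,0.015,-0.5,0,0,0.015,-0.5,0,0,0.015,-0.5,0,0,0.015,-0.5,0]' 0.6
python3 - <<'E'
from h import *
w=ctrl.read_camera("wrist"); save(w,"w10.png"); fit(w,"pen_mid_center",30)
fit(ctrl.read_camera("scene"),"pen_mid_center",30)
go(539.3,215.8,120,.27-np.pi)
E
```

```text
opening: -0.006
grasp_force: 0.0
time_s: 24.35
ee_pos: [537.4, -148.7, 36.5]
eef_rot: [-0.001, -0.137, 0.99, 0.014]
contact_force: [-4.0, 0.8, 14.0]
opening: 0.0
grasp_force: 7.2
time_s: 24.68
ee_pos: [537.6, -149.2, 36.2]
eef_rot: [-0.001, -0.137, 0.99, 0.013]
contact_force: [-9.8, 0.9, 29.0]
opening: -0.002
grasp_force: 14.2
time_s: 25.18
ee_pos: [535.9, -147.5, 128.1]
eef_rot: [-0.003, -0.138, 0.99, 0.016]
contact_force: [0.1, -0.8, 0.4]
opening: 0.601
grasp_force: 0.0
0.59 [ 536.8 -145.8] 149.5 0.282 px 306 330 133 345
0.4 [438.2 -11.1] 64.4 -1.372 px 507 598 118 205
[(0.72, [533.5, -143.9, 28.4])]
0.65 [ 533.1 -146.4] 151.9 0.272 px 264 269 222 257
0.63 [ 503.9 -375.7] 45.1 -0.623 px 173 189 219 227
[(0.71, [534.1, -145.1, 29.2]), (0.62, [621.3, -375.0, 0.4])]
pos [ 534.4 -146.9  125.8] yaw -2.866 -> [-0.518  1.736  0.087] turn 0.011 rows 8.7
```

The middle pen is home (36.2 mm, z about 29). Now the short pen.

```bash
python3 -m jog '[-0.26,0.87,0.03,0,-0.26,0.87,0.03,0,-0.26,0.87,0.03,0,-0.26,0.87,0.03,0,-0.26,0.87,0.03,0]'|sed -n 2p; python3 -m jog '[-0.258,0.866,0.057,0.011,-0.258,0.866,0.057,0.011,-0.258,0.866,0.057,0.011,-0.258,0.866,0.057,0.011,-0.258,0.866,0.057,0.011,-0.258,0.866,0.057,0.011,-0.258,0.866,0.057,0.011]'
python3 - <<'E'
from h import *
w=ctrl.read_camera("wrist"); save(w,"w11.png"); fit(w,"pen_short_center",10)
go(539.3,215.8,7.5,.27-np.pi)
E
```

```text
ee_pos: [536.9, 39.2, 126.4]
time_s: 26.48
ee_pos: [539.7, 215.7, 120.5]
eef_rot: [-0.004, -0.136, 0.991, 0.016]
contact_force: [0.4, -0.7, 0.5]
opening: 0.6
grasp_force: 0.0
0.58 [541.2 215.8] 123.8 0.272 px 304 326 154 322
[(0.94, [541.2, 218.6, 14.4])]
pos [540.4 213.8 121. ] yaw -2.873 -> [ 0.001 -0.008  0.568] turn -0.003 rows 2.7
```

```bash
python3 -m jog '[0,-0.005,0.2,0,0,-0.01,0.4,0,0,-0.012,0.5,0,0,-0.012,0.568,0,0,-0.012,0.568,0,0,-0.012,0.568,0]' 0.6 30; python3 -m jog '[0,0,0,0,0,0,0,0,0,0,0,0,0,0,0,0,0,0,0,0,0,0,0,0,0,0,0,0,0,0,0,0]' 0 30;  python3 -m jog '[0,0,0,0,0,0,-0.2,0,0,0,-0.4,0,0,0,-0.6,0,0,0,-0.6,0,0,0,-0.6,0,0,0,-0.6,0]'
python3 - <<'E'
from h import *
go(518,-84.3,125,.276-np.pi)
E
```

```text
time_s: 27.13
ee_pos: [539.0, 214.9, 6.9]
eef_rot: [-0.005, -0.134, 0.991, 0.016]
contact_force: [-0.2, -0.5, 0.8]
opening: 0.602
grasp_force: 0.0
time_s: 27.8
ee_pos: [541.4, 216.8, 10.0]
eef_rot: [-0.002, -0.135, 0.991, 0.016]
contact_force: [-0.7, -0.9, 6.6]
opening: 0.143
grasp_force: 29.5
time_s: 28.38
ee_pos: [541.1, 213.0, 127.7]
eef_rot: [-0.003, -0.135, 0.991, 0.016]
contact_force: [-0.9, 0.1, -0.9]
opening: 0.141
grasp_force: 29.6
pos [541.1 213.  127.7] yaw -2.871 -> [ 0.508 -1.401 -0.032] turn -0.011 rows 7.2
```

```bash
python3 -m jog '[0.25,-0.7,-0.016,0,0.25,-0.7,-0.016,0,0.25,-0.7,-0.016,0,0.25,-0.7,-0.016,0]'|sed -n 2p; python3 -m jog '[0.258,-0.701,-0.016,-0.011,0.258,-0.701,-0.016,-0.011,0.258,-0.701,-0.016,-0.011,0.258,-0.701,-0.016,-0.011,0.258,-0.701,-0.016,-0.011,0.258,-0.701,-0.016,-0.011,0.258,-0.701,-0.016,-0.011,0.258,-0.701,-0.016,-0.011]'
python3 - <<'E'
from h import *
w=ctrl.read_camera("wrist"); save(w,"w12.png"); fit(w,"pen_short_center",125)
for q in ["mouth_plus","mouth_mid"]:
    print(q,[(round(d["p"],2),np.round(d["xyz"],1).tolist()) for d in ctrl.place_of(q,w)[:2]])
go(518,-84.3,43,.276-np.pi)
E
```

```text
ee_pos: [527.8, 61.5, 123.3]
time_s: 29.38
ee_pos: [517.3, -82.9, 123.8]
eef_rot: [-0.005, -0.138, 0.99, 0.017]
contact_force: [-0.8, 0.2, 1.3]
opening: 0.143
grasp_force: 29.6
0.7 [513.7 -85. ] 116.0 0.28 px 301 338 159 416
[(0.8, [516.2, -86.2, 125.3])]
mouth_plus [(0.84, [526.1, -83.8, 39.5])]
mouth_mid [(0.63, [537.1, -146.4, 38.1])]
pos [518.1 -83.4 125.1] yaw -2.864 -> [ 0.    -0.018  0.41 ] turn 0.003 rows 2.0
```

View pics/w12.png

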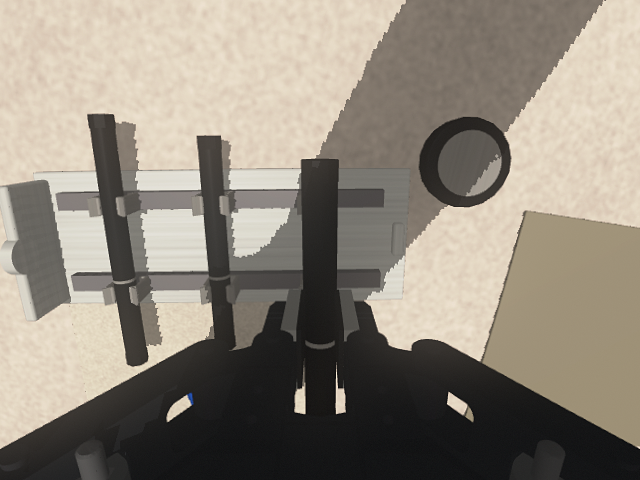

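Long (column 115) and middle (column 213) are home, and the short pen hovers over the last station (column 320). Lowering.

```bash
python3 -m jog '[0,-0.005,0.15,0,0,-0.01,0.3,0,0,-0.015,0.36,0,0,-0.018,0.4,0,0,-0.018,0.41,0,0,-0.018,0.41,0]';python3 -m jog '[0,0,0.005,0,0,0,0.01,0,0,0,0.01,0]'
```

```text
time_s: 30.13
ee_pos: [518.0, -85.0, 43.3]
eef_rot: [-0.004, -0.138, 0.99, 0.016]
contact_force: [0.0, 0.3, -0.5]
opening: 0.141
grasp_force: 29.6
time_s: 30.38
ee_pos: [519.6, -86.0, 43.3]
eef_rot: [-0.002, -0.137, 0.99, 0.015]
contact_force: [-0.2, 0.2, 4.8]
opening: 0.144
grasp_force: 30.0
```

```bash
python3 -m jog '[0,0,-0.005,0,0,0,-0.005,0]'|tail -3 ; python3 -m jog '[0,0,0,0,0,0,0,0,0,0,0,0,0,0,0,0,0,0,0,0]' 0.35|tail -3; python3 -m jog '[0,0.005,-0.1,0,0,0.01,-0.25,0,0,0.01,-0.25,0,0,0.01,-0.25,0,0,0.01,-0.25,0]'
python3 - <<'E'
from h import *
w=ctrl.read_camera("wrist"); save(w,"w13.png"); fit(w,"pen_short_center",41)
fit(ctrl.read_camera("scene"),"pen_short_center",41)
go(518,-84.3,45,.276-np.pi)
E
```

```text
contact_force: [-0.4, 1.0, 3.9]
opening: 0.141
grasp_force: 30.0
contact_force: [0.3, -0.7, -0.5]
opening: 0.346
grasp_force: 0.0
time_s: 31.38
ee_pos: [518.0, -84.9, 91.9]
eef_rot: [-0.003, -0.138, 0.99, 0.016]
contact_force: [-1.0, -0.2, -0.5]
opening: 0.349
grasp_force: 0.0
0.66 [ 651.7 -130.4] 20.4 -0.256 px 186 202 428 451
0.57 [518.8 -83.4] 124.8 0.28 px 306 334 156 368
[(0.93, [514.2, -84.7, 46.2])]
0.72 [ 755.5 -107. ] 129.2 0.454 px 251 268 277 316
0.62 [516.3 -83.3] 136.1 0.273 px 289 298 219 250
[(0.58, [533.6, -143.6, 28.1]), (0.56, [718.4, -122.4, 5.2]), (0.48, [517.9, -82.4, 41.8])]
pos [517.3 -84.7  90.9] yaw -2.866 -> [-0.005 -0.007  0.229] turn -0.0 rows 1.1
```

Laid at z about 41 and let go. Pressing.

```bash
python3 -m jog '[0,0,0,0,0,0,0,0,0,0,0,0,0,0,0,0]' 0|tail -2; python3 -m jog '[0,-0.005,0.1,0,0,-0.01,0.17,0,0,-0.01,0.19,0,0,-0.01,0.21,0,0,-0.01,0.23,0,0,-0.01,0.25,0,0,-0.01,0.265,0,0,-0.01,0.28,0,0,-0.01,0.29,0,0,-0.01,0.3,0,0,-0.01,0.3,0]'; python3 -m jog '[0,0,0.01,0,0,0,0.02,0,0,0,0.02,0,0,0,0.02,0]'; python3 -m jog '[0,0.005,-0.1,0,0,0.01,-0.3,0,0,0.015,-0.6,0,0,0.015,-0.6,0,0,0.015,-0.6,0,0,0.015,-0.6,0,0,0.015,-0.6,0]' 0.6
python3 - <<'E'
from h import *
w=ctrl.read_camera("wrist"); save(w,"w14.png"); fit(w,"pen_short_center",30)
s=ctrl.read_camera("scene"); fit(s,"pen_short_center",30)
cv2.imwrite("pics/s14.png",cv2.resize(s["color"][180:300,190:330,::-1],(700,600),interpolation=cv2.INTER_CUBIC))
E
```

```text
opening: -0.001
grasp_force: 0.0
time_s: 32.93
ee_pos: [520.1, -86.1, 36.5]
eef_rot: [-0.001, -0.137, 0.99, 0.014]
contact_force: [-4.1, 0.2, 12.8]
opening: 0.002
grasp_force: 6.8
time_s: 33.27
ee_pos: [520.4, -86.6, 36.2]
eef_rot: [-0.001, -0.137, 0.99, 0.014]
contact_force: [-9.5, -0.6, 28.3]
opening: 0.002
grasp_force: 14.3
time_s: 33.85
ee_pos: [518.1, -85.6, 147.4]
eef_rot: [-0.004, -0.138, 0.99, 0.016]
contact_force: [0.4, 0.2, -0.7]
opening: 0.597
grasp_force: 0.0
0.85 [519.  -83.5] 124.5 0.279 px 306 329 153 318
[(0.58, [517.4, -81.8, 31.8])]
0.81 [ 742.5 -110.5] 130.6 0.457 px 251 267 277 316
0.56 [511.1 -83.9] 123.2 0.282 px 290 297 223 251
[(0.56, [716.5, -118.9, 3.0]), (0.44, [517.8, -82.3, 30.9])]
```

View pics/w14.png

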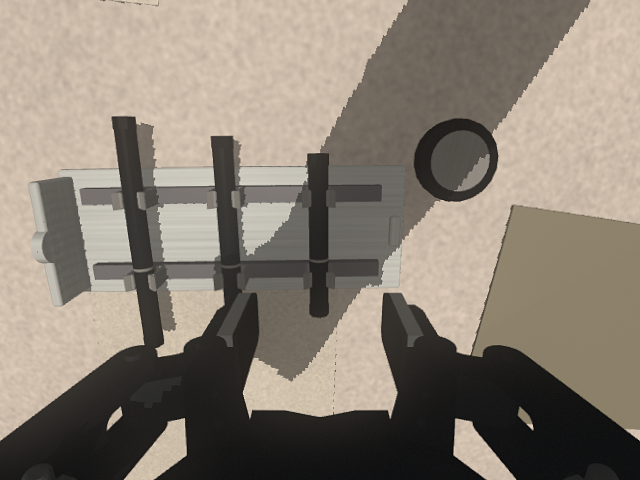

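All three pens sit in their clips in size order (columns 137, 225 and 318), with the longest next to the end plate. The gripper is clear, so I'm handing in.

```bash
python3 -c "
from rig import ctrl
print(ctrl.hand_in())"
```

```text
the job is handed in; nothing more can be done
None
```

The three black pens were each laid, let go and pressed home, longest to shortest from the tall end plate; my last pictures show them in place, and I've handed the job in at about 34 s, though the hand-in gave no verdict.

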